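# Close and hold a quarter-turn access panel

## Robot

A 6-joint arm with a two-finger parallel gripper is mounted at the origin on a cart in front of the work surface, level with it; the furniture and walls round the work are solid. World frame = base frame: x ahead of the robot, y to its left, z up, the work surface at z = 0. Lengths are in mm, angles in degrees, forces in N, time in s.
With the tool pointing down it reaches from about 300 to 850 mm from the base axis. Payload 4.2 kg.
Tool frame: the origin (TCP) lies on the centre line of the jaws, within the pads' length; the fingertips stand 14 mm ahead of it and the grasp point (between the pads) lies 5 mm behind it (env.finger_overhang is the z of the fingertips in the tool frame, in mm); z points along the fingers, y is the line along which they close (so a half turn about z gives the same grasp; the last joint's range is limited). The gripper opens to 91 mm and grips with 3 to 60 N. Pads are 32 mm wide; open, the fingers measure 118 mm over their backs; the gripper's body (76 mm by 178 mm) begins 60 mm behind the grasp point.
Start: joints at [-77.464, 18.312, 89.639, -0, 72.044, -1.146], TCP at [136.011, -558.697, 227.976] pointing down, gripper open.
Joint ranges: [-177.97, 177.97], [-48.28, 115.42], [12.27, 149.76], [-77.06, 257.06], [2.81, 150.46], [-146.56, 146.56]. Speed limits (degrees/s): [147.25, 147.25, 180, 180, 180, 180].

## Interface

Orientations are given as [roll, pitch, yaw] about the fixed x, y, z axes, in that order (R = Rz(yaw) Ry(pitch) Rx(roll)).
In Python, from workcell import sensors, viewer, env gives the robot as it stands. The module is installed in compiled form; this text tells all that it offers.
- The arm moves only by the tool step_arm, never from a script. Its argument "plan" is one flat list of numbers, 6 for each row, row after row: the shift along the tool's x, y, z in cm, then the turn, a rotation vector about the tool's x, y, z in rad. In form: [x, y, z, wx, wy, wz, x, y, z, wx, wy, wz, ...]. A call has 1 to 5 rows; each row shifts and turns the commanded pose from where the row before left it, along the tool's axes as they then stand; what a row does not reach is not made up. A row lasts 1/12 s, in which the tool goes at most 41.7 mm and 7.16 degrees, less where a joint would pass 70% of its speed; a pose out of reach is approached as far as the arm can. A call is refused whole if a number of a shift passes 4.17 or a number of a turn 0.125, either way. A call with a gripper value outside its range is refused whole. "hand" is the finger opening in cm, from 0 to 9.12, set as the call begins (left out, the last holds). The fingers move at their own pace and stop on an object; "newtons" is the grip in N (left out, the last holds). Time passes only in rows, so rows that do not move let the fingers close. It gives the time, the measured TCP pose, the force, the opening and the grip force at its end, in the units of the state.
- sensors.state(): the state, without advancing time (a new reading comes with each control period).
- viewer.grab_frame(name): name is "scene" or "top" or "wrist"; returns a dict with "img" (384x512x3 uint8, red, green, blue), "fx", "fy", "cx", "cy" (pixels), "position" and "attitude" of the camera in the world. Camera axes: x right, y down, z forward; pixel columns grow to the right and rows downward; lengths in mm; the calibration is good to about 2 mm. A picture is of the moment at which its call begins. There is no depth.
- env.job_done(): hands the job in; it is judged then, once.
Trained networks look in a picture, given as the dict that the camera call returned (one of the last four; its "shot" number tells which), for a name from the list of things; names that differ only in an ending like _2 or _b are one class to them, and where a whole thing is asked for, a point or a joint stands for the part that bears it (a point fixed in the world has none). Each returns a list of dicts, best first, with "score" (0 to 1); they miss things now and then, are a little off and sometimes report something else, mostly with a low value. They report only what shows in the picture. A call takes as long as a camera call.
- viewer.boxes_of(name, picture): "location" ([column, row] in pixels, amid what is visible of it).
- viewer.pinpoint(name, picture): "location" ([column, row] in pixels: a listed point, or the origin of a listed thing).
The state is a dict: "time_s": time; "qpos": joint angles; "qvel": joint speeds; "effort": joint torques, N m; "ee_pos": TCP position; "ee_rot": TCP orientation; "force": force on the tool from outside, world axes, zero at the start; "torque": the same for the moment, N m; "gripper_width": finger opening in mm; "gripper_force": force on a finger pad.
Only numpy, scipy, OpenCV 4.12 (cv2) and the standard library are available. Lean on these libraries where they do the work, as an engineer would, in place of code of your own. Each camera call takes 0.05 s, during which the arm holds its last target. There are 200 camera calls.

## Task

Swing the open access panel of the instrument box down until it rests on its spring pins, and only then turn the quarter-turn fastener on it clockwise until its bar lines up with the two index lines on the panel. Then press the panel down flush against the box and finish while still holding it pressed there: do not let go. Leave the pliers, the roll of tape and the screwdriver beside the box alone.

Things in the scene. Friction and masses are not known exactly. Their poses are not given: they have to be found in the camera images.
- enclosure: Grey instrument box, fixed to the bench, 160 x 140 x 66 mm, open at the top and closed by the hinged panel. Origin: centre of its underside, on the bench; x points from its front (with the sockets) to the hinge side at the back, y to its left, z up.
- panel_hinge (a point): Middle of the panel's hinge line, which runs along the box's y, 80 mm behind the box's centre and 68 mm above the bench. The panel is an aluminium plate 5 mm thick, 136 mm wide, 160 mm long, with a finger tab at the front; its upper face is 3 mm and its underside 2 mm from the hinge line. Axes are the panel's own: x from tab to hinge, z out of the upper face.
- panel_tab (a point): Middle of the upper face of the finger tab in the centre of the panel's free front edge, 172 mm from the hinge line. The tab is 50 mm wide and extends 8 mm beyond this point, 18 mm beyond the plate and about 20 mm beyond the box's front. Pressing it straight down from above swings the panel shut.
- panel (a joint): Panel angle, rad: 0 = flush on the rim, more = open (starts 0.5 to 0.85; upper face slopes away to the back). Stays where left; about 1 N at the tab moves it. At 0.075 it meets two spring pins at the front corners. With the fastener out of line it stops at about 0.05; in line, it goes to 0 with about 4 N at the tab or 7 N at the fastener, and springs up if let go.
- fastener_grip (a point): Grip point of the fastener, on its axis, at mid-width of the panel, 100 mm from the hinge line, 26 mm above the panel's upper face. The fastener is a black upright bar 40 mm long, 12 mm thick, its top 38 mm above the panel, on a disc 36 mm across and 5 mm high; a thin line runs along its top. Axes: y along the bar, x across it, z out of the panel.
- fastener (a joint): Fastener angle, rad, counter-clockwise positive seen from above. 0 = bar parallel to the panel's front edge, in line with the two dark index lines left and right of it; its cross pin then fits the slot in the box (within about 0.15). Starts at 0.7 to 1.35, so turn it clockwise by that much; it can be overturned to -0.5. Stays where left (friction 0.04 N m).
- pliers_mid (a point): Middle of the blue-handled pliers, 133 x 49 x 12 mm, lying to the left of the box; a bystander.
- tape_mid (a point): Middle of the roll of amber tape, 61 mm across, 20 mm high, lying right of the box towards the back; a bystander.
- driver_mid (a point): Middle of the blue-handled screwdriver, 137 x 18 x 18 mm, lying right of the box towards the front; a bystander.

How it is judged:
By the outcome, as a careful person would: the job done as asked, in the order asked, and still so for the second after the job is handed in, while the arm keeps its last pose, push and grip.
It also fails if it takes over 56 s, if anything falls off the work surface, if the arm or the gripper's body presses on something with over 40 N, if the wrist force passes 120 N, or if a joint passes its speed limit or range.

## Working session

There is one attempt and no reset: what is moved stays moved. The work goes in short steps, Python scripts to look and compute and a tool call to move; the robot and the scene stay as the last step left them, time stands still between calls to the robot, and variables do not carry over. Pictures are saved under pics/ and viewed, at most 10 in all, crops included, and the job is handed in when it is done.

Besides the shell and the picture viewer there is one more tool, called after "Request:" as a command line: name --argument value ..., lists and objects as JSON in quotes. step_arm: Moves the arm, as the interface text tells. Its arguments: {"type":"object","properties":{"plan":{"type":"array","items":{"type":"number"}},"hand":{"type":"number"},"newtons":{"type":"number"}},"required":["plan"]}

```bash
mkdir -p pics; cat > h.py <<'E'
import numpy as np, cv2
from scipy.spatial.transform import Rotation as R
from workcell import sensors, viewer, env
def att(p):
    a=np.array(p["attitude"],float)
    return a if a.shape==(3,3) else R.from_euler('xyz',a,degrees=True).as_matrix() if a.size==3 else None
def ray(p,uv):
    d=att(p)@np.array([(uv[0]-p["cx"])/p["fx"],(uv[1]-p["cy"])/p["fy"],1]); return np.array(p["position"],float),d/np.linalg.norm(d)
def tri(rs):
    A=sum(np.eye(3)-np.outer(d,d) for o,d in rs); b=sum((np.eye(3)-np.outer(d,d))@o for o,d in rs)
    x=np.linalg.solve(A,b); return x,[np.linalg.norm(np.cross(x-o,d)) for o,d in rs]
def proj(p,X):
    c=att(p).T@(np.array(X)-p["position"]); return [p["fx"]*c[0]/c[2]+p["cx"],p["fy"]*c[1]/c[2]+p["cy"]]
E
python3 - <<'E'
from h import *
print(sensors.state(), env.finger_overhang)
ps=[viewer.grab_frame(n) for n in("scene","top")]
for p in ps: print(p["position"],p["attitude"],p["fx"])
cv2.imwrite("pics/a.png",np.hstack([cv2.resize(p["img"],(400,300)) for p in ps])[:,:,::-1])
for n in("enclosure","panel_hinge","panel_tab","fastener_grip","pliers_mid","tape_mid","driver_mid"):
    rs=[]
    for p in ps:
        r=viewer.pinpoint(n,p)[:1]
        if r: print(n,np.round(r[0]["location"]),round(r[0]["score"],2)); rs.append(ray(p,r[0]["location"]))
    if len(rs)>1: x,e=tri(rs);print(x.round(1),np.round(e,1))
E
```

```text
{'time_s': 0.0, 'qpos': array([-7.74643011e+01,  1.83491324e+01,  8.97051993e+01, -2.70293549e-04,
        7.20440512e+01, -1.14480852e+00]), 'qvel': array([ 0.02728851,  0.04342992, -0.02418567, -0.04947791,  0.06181013,
       -0.04133845]), 'effort': array([ 6.78480192e-04, -4.12463343e+01, -2.31976962e+01,  7.28923618e-02,
        4.57210641e-02, -1.62722918e-04]), 'ee_pos': array([ 135.89855899, -558.21931885,  227.15358795]), 'ee_rot': array([-1.79901632e+02, -1.70869169e-03,  1.36805895e+01]), 'force': array([ 0.75889801, -0.99807839,  0.57948846]), 'torque': array([0.0190788 , 0.02302192, 0.00193497]), 'gripper_force': 0.0, 'gripper_width': 91.02743869658305} 14.0
[320.1127574  481.30271199 633.60048498] [-129.92625173   -1.04683425 -154.46628767] 351.6703761964806
[ 543.99265982 -123.09606267  941.50103652] [-175.95206261    0.32780552  -91.43547696] 452.3500135137424
enclosure [276. 206.] 0.59
enclosure [281. 205.] 0.84
[ 564.3 -166.6    6.2] [0.5 0.5]
panel_hinge [251. 183.] 0.71
panel_hinge [272. 168.] 0.61
[ 631.6 -148.9   74.6] [3. 3.]
panel_tab [304. 157.] 0.61
panel_tab [292. 236.] 0.89
[ 507.1 -176.1  175.2] [1.5 1.5]
fastener_grip [274. 162.] 0.5
fastener_grip [285. 191.] 0.56
[ 581.7 -170.5  140.9] [4.9 4.9]
pliers_mid [266. 243.] 0.86
pliers_mid [218. 225.] 0.89
[530.4 -35.8  10.7] [3.1 3.1]
tape_mid [267. 171.] 0.51
tape_mid [341. 162.] 0.68
[ 648.6 -294.7   10.7] [2.1 2.1]
driver_mid [309. 178.] 0.48
driver_mid [360. 215.] 0.72
[ 534.3 -332.9   -3.8] [5.8 5.8]
```

View pics/a.png

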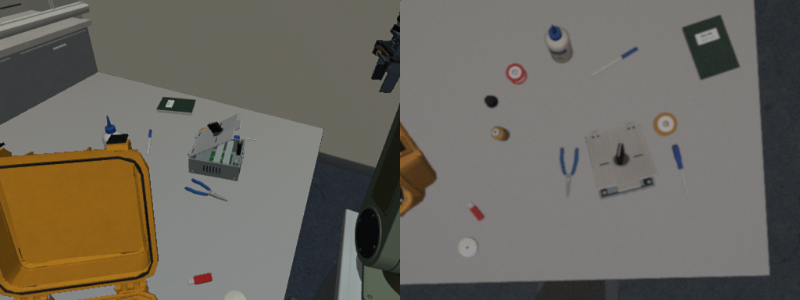

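The scene shows the grey box with its panel open about 0.67 rad at the top frame's (285, 205). The pliers are on its left, and the tape and driver on its right. I'm moving above the tab with the fingers closing.

Request:
step_arm --plan '[2.89,-1.89,-0.7,0,0,0,2.89,-1.89,-0.7,0,0,0,2.89,-1.89,-0.7,0,0,0,2.89,-1.89,-0.7,0,0,0,2.89,-1.89,-0.7,0,0,0]' --hand 0 --newtons 10

```text
time_s: 1.22
ee_pos: [254.8, -431.4, 263.4]
ee_rot: [180.0, -0.0, 13.6]
force: [0.5, 0.1, -0.5]
gripper_width: 60.4
gripper_force: 0.0
```

Request:
step_arm --plan '[2.89,-1.89,-0.7,0,0,0,2.89,-1.89,-0.7,0,0,0,2.89,-1.89,-0.7,0,0,0,2.89,-1.89,-0.7,0,0,0,2.89,-1.89,-0.7,0,0,0]'

```text
time_s: 1.63
ee_pos: [372.9, -305.2, 298.5]
ee_rot: [180.0, -0.0, 13.7]
force: [0.6, -0.9, -0.1]
gripper_width: 27.3
gripper_force: 0.0
```

Request:
step_arm --plan '[2.89,-1.89,-0.7,0,0,0,2.89,-1.89,-0.7,0,0,0,2.89,-1.89,-0.7,0,0,0,2.89,-1.89,-0.7,0,0,0,0,0,0,0,0,0]'

```text
time_s: 2.05
ee_pos: [470.5, -202.2, 327.2]
ee_rot: [-180.0, -0.3, 14.0]
force: [-0.0, -0.2, 0.7]
gripper_width: 0.8
gripper_force: 0.0
```

```bash
python3 - <<'E'
from h import *
p=viewer.grab_frame("wrist"); print(p["position"],p["attitude"])
for n in("panel_hinge","panel_tab","fastener_grip","enclosure"):
    r=viewer.pinpoint(n,p)[:2]
    for q in r: print(n,np.round(q["location"]),round(q["score"],2))
for n in("scene","top"):
    q=viewer.grab_frame(n)
    for m in("panel_hinge","panel_tab","fastener_grip"):
        a=viewer.pinpoint(m,p); b=viewer.pinpoint(m,q)
        if a and b: x,e=tri([ray(p,a[0]["location"]),ray(q,b[0]["location"])]); print(n,m,x.round(1),np.round(e,1),round(b[0]["score"],2))
cv2.imwrite("pics/b.png",p["img"][:,:,::-1])
E
```

```text
[ 542.01338793 -184.46260217  484.9302873 ] [ 1.65006869e+02 -2.63127436e-02 -7.59662769e+01]
panel_hinge [241.  25.] 0.85
panel_tab [236. 146.] 0.74
fastener_grip [243.  72.] 0.86
enclosure [242.  94.] 0.68
scene panel_hinge [ 635.9 -149.1   62.4] [4.5 4.5] 0.92
scene panel_tab [ 505.6 -178.9  175.5] [0.8 0.8] 0.94
scene fastener_grip [ 578.9 -166.9  144.1] [0.1 0.1] 0.64
top panel_hinge [ 632.8 -151.9   98.6] [1.2 1.2] 0.92
top panel_tab [ 510.4 -177.2  192.2] [2.8 2.8] 0.7
top fastener_grip [ 584.1 -164.4   95.1] [0. 0.] 0.87
```

View pics/b.png

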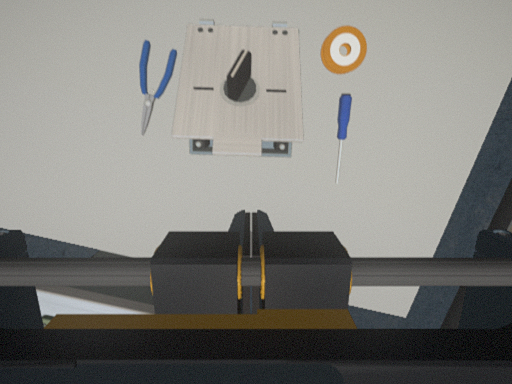

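The panel is square to the tool at about (240, 90). The tab is at (236, 146) and the bar leans clear at (240, 75). Triangulation puts the tab near (507, -178, 178) and the hinge near (633, -150, 68). I'll go above the tab and press along the arc.

Request:
step_arm --plan '[1.0,-0.35,2.9,0,0,0,1.0,-0.35,2.9,0,0,0,1.0,-0.35,2.9,0,0,0,1.0,-0.35,2.9,0,0,0,0,0,0,0,0,0]'

```text
time_s: 3.42
ee_pos: [500.0, -180.8, 204.4]
ee_rot: [-179.6, 0.5, 13.8]
force: [-1.8, -0.9, -0.2]
gripper_width: 0.4
gripper_force: 0.0
```

Request:
step_arm --plan '[-0.4,0,0.8,0,0,0,-0.4,0,0.8,0,0,0,-0.4,0,0.8,0,0,0,-0.4,0,0.8,0,0,0,-0.4,0,0.8,0,0,0]'

```text
time_s: 3.83
ee_pos: [482.2, -188.2, 170.3]
ee_rot: [179.9, -0.1, 13.6]
force: [-0.4, -0.3, -0.5]
gripper_width: -0.0
gripper_force: 0.3
```

```bash
python3 - <<'E'
from h import *
ps=[viewer.grab_frame(n) for n in("scene","wrist","top")]
print(sensors.state()["force"],sensors.state()["ee_pos"])
for n in("panel_hinge","panel_tab","fastener_grip"):
    rs=[]
    for p in ps:
        r=viewer.pinpoint(n,p)[:1]
        if r: print(n,np.round(r[0]["location"]),round(r[0]["score"],2)); rs.append(ray(p,r[0]["location"]))
    if len(rs)>1: x,e=tri(rs);print(x.round(1),np.round(e,1))
im=ps[0]["img"][110:260,190:370]
cv2.imwrite("pics/c.png",np.hstack([cv2.resize(im,(430,358)),cv2.resize(ps[1]["img"][:,130:390],(242,358))])[:,:,::-1])
E
```

```text
[-0.49287002 -0.62034795 -0.72805424] [ 482.02529456 -187.72437714  169.69937779]
panel_hinge [252. 184.] 0.7
panel_hinge [245. 217.] 0.39
panel_hinge [273. 169.] 0.93
[ 576.  -142.4  151.6] [60.3 88.2 49.4]
panel_tab [309. 164.] 0.93
panel_tab [244. 218.] 0.69
[ 492.9 -180.6  156.8] [0.3 0.3]
fastener_grip [250.  84.] 0.69
fastener_grip [286. 200.] 0.63
[ 567.4 -168.   156.7] [2.3 2.3]
```

View pics/c.png

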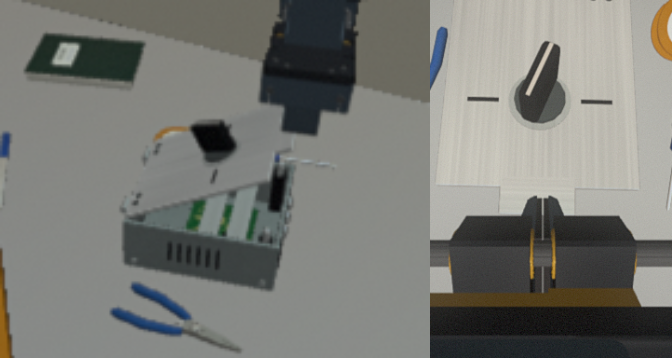

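The fingertips sit on the tab and the panel is partly lowered. I'll keep going down.

Request:
step_arm --plan '[-0.2,0,0.65,0,0,0,-0.2,0,0.65,0,0,0,-0.15,0,0.65,0,0,0,-0.15,0,0.65,0,0,0,-0.1,0,0.65,0,0,0]'

```text
time_s: 4.85
ee_pos: [474.3, -189.4, 136.4]
ee_rot: [-180.0, 0.0, 13.7]
force: [-0.1, -0.4, 0.4]
gripper_width: 0.3
gripper_force: 0.1
```

Request:
step_arm --plan '[-0.1,0,0.5,0,0,0,-0.1,0,0.5,0,0,0,-0.1,0,0.5,0,0,0,0,0,0.5,0,0,0,0,0,0.3,0,0,0]'

```text
time_s: 5.27
ee_pos: [471.8, -190.1, 113.8]
ee_rot: [-180.0, 0.0, 13.7]
force: [-0.7, -0.2, 0.8]
gripper_width: 0.8
gripper_force: 0.1
```

Request:
step_arm --plan '[0,0,0,0,0,0]'

```text
time_s: 5.35
ee_pos: [471.7, -190.0, 113.7]
ee_rot: [-180.0, 0.1, 13.7]
force: [0.0, -0.4, 0.6]
gripper_width: 0.5
gripper_force: 0.0
```

Request:
step_arm --plan '[0,0,0.4,0,0,0,0,0,0.4,0,0,0,0,0,0.4,0,0,0,0,0,0.2,0,0,0,0,0,0,0,0,0]'

```text
time_s: 5.77
ee_pos: [471.6, -190.0, 99.8]
ee_rot: [-180.0, 0.1, 13.7]
force: [0.3, -0.8, 0.7]
gripper_width: 0.2
gripper_force: 0.0
```

Request:
step_arm --plan '[0,0,0.1,0,0,0,0,0,0.1,0,0,0,0,0,0,0,0,0,0,0,0,0,0,0]'

```text
time_s: 6.1
ee_pos: [472.0, -190.2, 98.5]
ee_rot: [180.0, -0.0, 13.7]
force: [-0.5, -0.4, 0.2]
gripper_width: 0.6
gripper_force: 0.0
```

Request:
step_arm --plan '[0,0,0.1,0,0,0,0,0,0,0,0,0,0,0,0,0,0,0]'

```text
time_s: 6.35
ee_pos: [472.0, -190.2, 97.5]
ee_rot: [180.0, -0.0, 13.7]
force: [0.5, -0.1, 0.3]
gripper_width: 0.7
gripper_force: 0.0
```

```bash
python3 - <<'E'
from h import *
f=[]
ps=[viewer.grab_frame(n) for n in("scene","wrist","top")]
print(sensors.state()["force"],sensors.state()["ee_pos"])
for n in("panel_tab","fastener_grip"):
    rs=[]
    for p in ps:
        r=viewer.pinpoint(n,p)[:1]
        if r: print(n,np.round(r[0]["location"]),round(r[0]["score"],2)); rs.append(ray(p,r[0]["location"]))
    if len(rs)>1: x,e=tri(rs);print(x.round(1),np.round(e,1))
E
```

```text
[-0.12168679  0.00925779  0.21485337] [ 471.98870306 -190.17870718   97.47804514]
panel_tab [316. 190.] 0.62
panel_tab [245. 239.] 0.6
panel_tab [340. 159.] 0.49
[ 534.3 -217.4  112.8] [ 75.9  58.2 121.1]
fastener_grip [286. 181.] 0.64
fastener_grip [249. 109.] 0.82
fastener_grip [286. 210.] 0.83
[ 546.8 -172.3   93.8] [3.5 2.1 5.4]
```

Request:
step_arm --plan '[0,0,0.1,0,0,0,0,0,0,0,0,0,0,0,0,0,0,0]'

```text
time_s: 7.05
ee_pos: [472.0, -190.2, 96.4]
ee_rot: [180.0, 0.0, 13.7]
force: [0.7, 0.4, -0.8]
gripper_width: 0.8
gripper_force: 0.0
```

Request:
step_arm --plan '[0,0,-2,0,0,0,0,0,-3,0,0,0,0,0,-3.5,0,0,0,0,0,-3.5,0,0,0,0,0,0,0,0,0]'

```text
time_s: 7.47
ee_pos: [475.6, -191.7, 223.4]
ee_rot: [179.5, -0.6, 13.7]
force: [1.0, -1.2, -0.3]
gripper_width: 0.2
gripper_force: 0.0
```

Request:
step_arm --plan '[0,0,0,0,0,0,0,0,0,0,0,0,0,0,0,0,0,0]' --hand 5

```text
time_s: 7.72
ee_pos: [471.0, -189.8, 214.8]
ee_rot: [-179.9, 0.2, 13.7]
force: [-0.3, 0.4, -0.8]
gripper_width: 17.8
gripper_force: 0.0
```

```bash
python3 - <<'E'
from h import *
ps=[viewer.grab_frame(n) for n in("scene","wrist","top")]
print(sensors.state()["force"],sensors.state()["ee_pos"])
for n in("panel_hinge","panel_tab","fastener_grip"):
    rs=[]
    for p in ps:
        r=viewer.pinpoint(n,p)[:1]
        if r: print(n,np.round(r[0]["location"]),round(r[0]["score"],2)); rs.append(ray(p,r[0]["location"]))
    if len(rs)>1: x,e=tri(rs);print(x.round(1),np.round(e,1))
np.save("w.npy",ps[1],allow_pickle=True)
im=ps[0]["img"][130:260,210:370]
cv2.imwrite("pics/d.png",np.hstack([cv2.resize(ps[1]["img"][:260,100:400],(554,480)),cv2.resize(im,(240,480*1))])[:,:,::-1])
E
```

```text
[-0.73643736  0.32012867 -0.36333921] [ 471.36472931 -189.90633296  215.08484385]
panel_hinge [248. 183.] 0.69
panel_hinge [131.  88.] 0.35
panel_hinge [273. 167.] 0.56
[ 591.3 -108.2  139.8] [29.6 57.6 55.5]
panel_tab [313. 190.] 0.55
panel_tab [246. 187.] 0.85
panel_tab [294. 252.] 0.98
[ 473.9 -184.4   84.6] [2.3 2.1 0.2]
fastener_grip [286. 182.] 0.78
fastener_grip [252. 106.] 0.73
fastener_grip [286. 210.] 0.7
[ 547.8 -173.1   91.8] [3.3 1.8 4.9]
```

View pics/d.png

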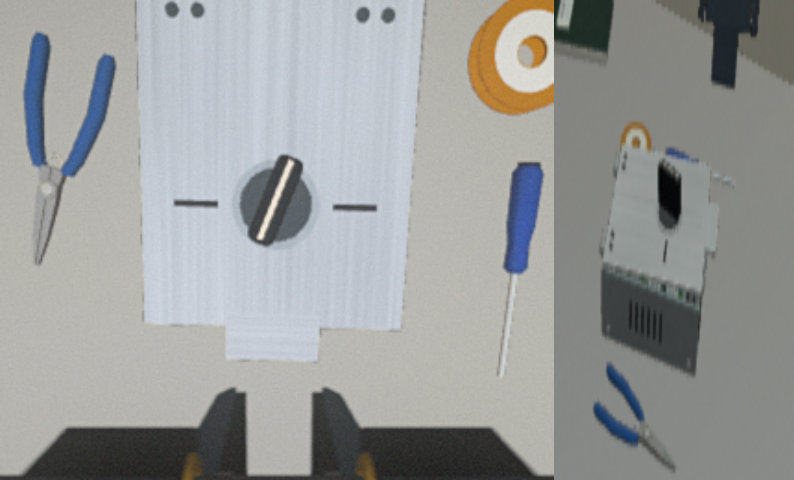

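The panel is down on its pins, with the tab at z≈84.6. In the crop the index lines are at (196, 203) and (355, 208), the disc is centred at (276, 204), and the bar's top line runs from (260, 240) to (290, 160).

```bash
python3 - <<'E'
from h import *
p=np.load("w.npy",allow_pickle=True).item()
s=300/554
def on(u,v,z):
    o,d=ray(p,[100+u*s,v*260/480]); return o+d*(z-o[2])/d[2]
l,r=on(196,203,78.5),on(355,208,78.5); a,b=on(260,240,116),on(290,160,116)
print(l,r,(l+r)/2,a,b,(a+b)/2)
ang=lambda v:np.degrees(np.arctan2(v[1],v[0]))
print("index line dir(left)",ang(l-r),"bar",ang(b-a),"len",np.linalg.norm(b-a))
print("disc",on(276,204,83.5),"hinge screws L/R",ang(on(185,12,71)-on(377,15,71)), "sides",ang(on(138,5,72)-on(145,322,83)),ang(on(424,5,72)-on(402,327,83)))
print(on(272,357,84.5))
E
```

```text
[ 533.05981011 -132.17936089   78.5       ] [ 549.6530135  -210.42608719   78.5       ] [ 541.3564118  -171.30272404   78.5       ] [ 525.6047812  -168.21348497  116.        ] [ 561.51017619 -173.01951871  116.        ] [ 543.55747869 -170.61650184  116.        ]
index line dir(left) 101.97291819869152 bar -7.623878598941879 len 36.225617308324324
disc [ 542.1466613 -171.3576254   83.5      ] hinge screws L/R 102.89384939032341 sides 12.33002522813125 12.3065901326301
[ 465.69105696 -187.75581151   84.5       ]
```

Request:
step_arm --plan '[0,0,0,0,0,-0.125,0,0,0,0,0,-0.125,0,0,0,0,0,-0.125,0,0,0,0,0,-0.125,0,0,0,0,0,-0.125]'

```text
time_s: 8.73
ee_pos: [472.0, -190.2, 216.5]
ee_rot: [180.0, 0.0, 49.8]
force: [0.2, -0.3, 0.6]
gripper_width: 50.1
gripper_force: 0.0
```

Request:
step_arm --plan '[0,0,0,0,0,-0.125,0,0,0,0,0,-0.125,0,0,0,0,0,-0.125,0,0,0,0,0,-0.125,0,0,0,0,0,-0.125]'

```text
time_s: 9.15
ee_pos: [472.0, -190.2, 216.5]
ee_rot: [180.0, 0.0, 85.7]
force: [-0.2, -0.0, 0.4]
gripper_width: 50.1
gripper_force: 0.0
```

Request:
step_arm --plan '[0,0,0,0,0,-0.125,0,0,0,0,0,-0.125,0,0,0,0,0,-0.125,0,0,0,0,0,-0.125,0,0,0,0,0,-0.125]'

```text
time_s: 9.57
ee_pos: [472.0, -190.2, 216.5]
ee_rot: [180.0, 0.0, 121.5]
force: [-0.9, -1.4, -0.4]
gripper_width: 49.7
gripper_force: 0.0
```

Request:
step_arm --plan '[0,0,0,0,0,-0.125,0,0,0,0,0,-0.125,0,0,0,0,0,-0.125,0,0,0,0,0,-0.125,0,0,0,0,0,-0.125]'

```text
time_s: 9.98
ee_pos: [472.0, -190.2, 216.5]
ee_rot: [-180.0, 0.0, 157.3]
force: [-0.4, -0.3, 0.9]
gripper_width: 49.8
gripper_force: 0.0
```

Request:
step_arm --plan '[0,0,0,0,0,-0.125,0,0,0,0,0,-0.125,0,0,0,0,0,-0.02,0,0,0,0.0255,0.0705,0,0,0,0,0,0,0]'

```text
time_s: 10.4
ee_pos: [473.5, -190.1, 216.3]
ee_rot: [-178.5, -4.0, 172.3]
force: [0.5, 0.2, -0.3]
gripper_width: 50.3
gripper_force: 0.0
```

```bash
cat > d.py <<'E'
from h import *
import sys
s=sensors.state(); Rt=R.from_euler('xyz',s["ee_rot"],degrees=True)
T=np.array(eval(sys.argv[1]),float)
print(s["ee_pos"].round(1),s["ee_rot"].round(1),"z",Rt.as_matrix()[:,2].round(3),"q6",s["qpos"][[0,5]].round(1),"shift tool mm",Rt.inv().apply(T-s["ee_pos"]).round(1))
E
python3 d.py [543,-171,155]
```

```text
[ 473.5 -190.1  216.3] [-178.5   -4.   172.3] z [-0.073 -0.017 -0.997] q6 [ -21.6 -103.1] shift tool mm [-70.5  29.8  55.8]
```

Request:
step_arm --plan '[-2.48,1.04,1.8,0,0,0,-2.48,1.04,1.8,0,0,0,-2.48,1.04,1.8,0,0,0,0,0,0,0,0,0,0,0,0,0,0,0]'

```text
time_s: 10.82
ee_pos: [545.5, -169.5, 155.0]
ee_rot: [-178.6, -4.2, 172.3]
force: [-0.4, 0.3, 0.4]
gripper_width: 49.9
gripper_force: 0.0
```

```bash
python3 d.py [543,-170.9,102.4]; python3 - <<'E'
from h import *
p=viewer.grab_frame("wrist"); print(viewer.pinpoint("fastener_grip",p)[:1],p["position"])
cv2.imwrite("pics/e.png",p["img"][:,:,::-1])
E
```

```text
[ 545.5 -169.5  155. ] [-178.6   -4.2  172.3] z [-0.076 -0.015 -0.997] q6 [-17.2 -98.7] shift tool mm [-1.5 -0.4 52.6]
[{'location': [250.0, 217.1], 'score': 0.65}] [ 484.82053708 -157.30763342  317.33916863]
```

View pics/e.png

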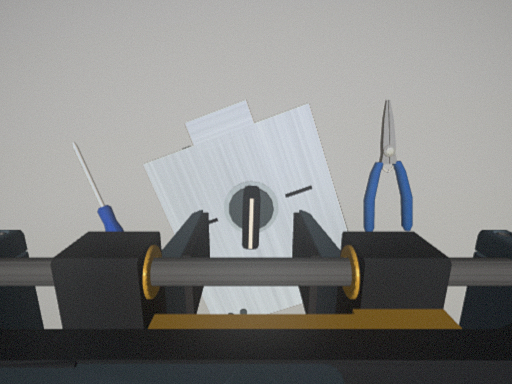

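The bar is centred between the jaws at (251, 218) and parallel to the pads. I'll go down and grip it.

Request:
step_arm --plan '[-0.1,0,1.3,0,0,0,0,0,1.3,0,0,0,0,0,1.3,0,0,0,0,0,1.3,0,0,0,0,0,0,0,0,0]'

```text
time_s: 11.33
ee_pos: [540.7, -171.1, 103.9]
ee_rot: [-178.6, -4.2, 172.3]
force: [-0.9, 0.4, -0.0]
gripper_width: 49.9
gripper_force: 0.0
```

Request:
step_arm --plan '[0,0,0,0,0,0,0,0,0,0,0,0,0,0,0,0,0,0,0,0,0,0,0,0,0,0,0,0,0,0]' --hand 0 --newtons 25

```text
time_s: 11.75
ee_pos: [543.2, -171.1, 105.4]
ee_rot: [-178.5, -4.0, 172.3]
force: [-0.5, -0.3, -0.5]
gripper_width: 19.7
gripper_force: 0.0
```

Request:
step_arm --plan '[0,0,0,0,0,0,0,0,0,0,0,0]'

```text
time_s: 11.92
ee_pos: [543.0, -170.3, 104.9]
ee_rot: [-178.6, -4.0, 172.3]
force: [0.1, 2.7, 2.4]
gripper_width: 12.0
gripper_force: 25.0
```

```bash
python3 d.py [543,-170.9,102.4]; python3 -c "
from h import *
s=sensors.state();print(s['force'],s['torque'])"
```

```text
[ 543.  -170.3  104.9] [-178.6   -4.   172.3] z [-0.073 -0.015 -0.997] q6 [-17.4 -98.6] shift tool mm [-0.2 -0.5  2.5]
[0.06512596 2.72532953 2.40581549] [ 0.64515179 -0.19084245 -0.05352477]
```

Request:
step_arm --plan '[0,0,0,0,0,0.08,0,0,0,0,0,0.08,0,0,0,0,0,0.08,0,0,0,0,0,0.08,0,0,0,0,0,0.08]'

```text
time_s: 12.33
ee_pos: [543.0, -170.2, 104.9]
ee_rot: [-177.1, -3.2, 149.2]
force: [-0.3, 3.2, 2.4]
gripper_width: 12.0
gripper_force: 25.0
```

Request:
step_arm --plan '[0,0,0,0,0,0.08,0,0,0,0,0,0.08,0,0,0,0,0,0.08,0,0,0,0,0,0.08,0,0,0,0,0,0.08]'

```text
time_s: 12.75
ee_pos: [543.1, -170.1, 104.9]
ee_rot: [-176.2, -1.8, 126.3]
force: [0.1, 2.0, 2.4]
gripper_width: 11.9
gripper_force: 25.0
```

Request:
step_arm --plan '[0,0,0,0,0,0.08,0,0,0,0,0,0.08,0,0,0,0,0,0.08,0,0,0,0,0,0.08,0,0,0,0,0,0.08]'

```text
time_s: 13.17
ee_pos: [543.2, -170.1, 104.9]
ee_rot: [-175.8, -0.2, 103.4]
force: [-0.6, 2.2, 2.0]
gripper_width: 11.9
gripper_force: 25.0
```

Request:
step_arm --plan '[0,0,0,0,0,0.025,0,0,0,0,0,0,0,0,0,0,0,0]'

```text
time_s: 13.42
ee_pos: [543.2, -170.2, 104.9]
ee_rot: [-175.8, -0.1, 102.3]
force: [0.1, 5.0, 2.9]
gripper_width: 12.1
gripper_force: 25.0
```

```bash
python3 d.py [543,-170.9,102.4]; python3 - <<'E'
from h import *
s=sensors.state();print(s['force'],s['torque'])
p=viewer.grab_frame("wrist");q=viewer.grab_frame("top")
np.save("w.npy",p,allow_pickle=True)
cv2.imwrite("pics/f.png",np.hstack([cv2.resize(p["img"],(480,360)),cv2.resize(q["img"][150:290,230:350],(309,360),interpolation=cv2.INTER_CUBIC)])[:,:,::-1])
E
```

```text
[ 543.2 -170.2  104.9] [-1.758e+02 -1.000e-01  1.023e+02] z [-0.072 -0.014 -0.997] q6 [-17.4 -28.5] shift tool mm [-0.7 -0.1  2.5]
[0.09453104 4.97820165 2.85186794] [ 1.31150953 -0.36985473 -0.1448588 ]
```

View pics/f.png

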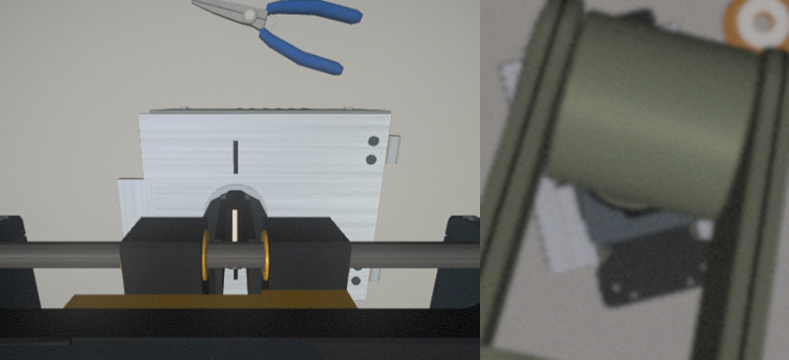

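The bar's light line at (235, 225) is in line with the index lines at (235, 155) and (235, 272). Next I press the panel shut around the hinge.

Request:
step_arm --plan '[0,-0.044,0.15,-0.015,0,0,0,-0.044,0.15,-0.015,0,0,0,-0.044,0.15,-0.015,0,0,0,-0.044,0.15,-0.015,0,0,0,-0.044,0.15,-0.015,0,0]' --hand 0 --newtons 40

```text
time_s: 13.93
ee_pos: [540.9, -170.7, 98.7]
ee_rot: [179.9, -0.0, 102.2]
force: [-3.1, 7.5, 20.7]
gripper_width: 11.8
gripper_force: 40.0
```

Request:
step_arm --plan '[0,0,0.05,0,0,0,0,0,0,0,0,0,0,0,0,0,0,0]'

```text
time_s: 14.18
ee_pos: [540.9, -170.7, 98.8]
ee_rot: [179.9, -0.0, 102.2]
force: [-1.3, 6.9, 14.1]
gripper_width: 12.4
gripper_force: 40.0
```

```bash
python3 d.py [541,-171,97]; python3 -c "
from h import *
s=sensors.state();print(s['force'],s['torque'])"
```

```text
[ 540.9 -170.7   98.8] [179.9  -0.  102.2] z [ 0.002  0.001 -1.   ] q6 [-18.7 -31. ] shift tool mm [-0.3  0.   1.8]
[-1.25916374  6.90143931 14.07062811] [ 1.68143947  0.29592866 -0.03176115]
```

Request:
step_arm --plan '[0,0,0.05,0,0,0,0,0,0,0,0,0,0,0,0,0,0,0]'

```text
time_s: 14.43
ee_pos: [540.9, -170.7, 98.7]
ee_rot: [179.9, -0.0, 102.2]
force: [-0.9, 6.9, 16.2]
gripper_width: 12.0
gripper_force: 40.0
```

```bash
python3 - <<'E'
from h import *
s=sensors.state();print(s['force'],s['ee_pos'])
ps=[viewer.grab_frame(n) for n in("scene","wrist","top")]
for n in("panel_tab","panel_hinge"):
    for p in ps:
        r=viewer.pinpoint(n,p)[:1]
        if r: print(n,np.round(r[0]["location"]),round(r[0]["score"],2))
# tab expected
x=np.array([np.cos(.2147),np.sin(.2147)])
H=np.array([541.3,-171.3])+x*97.8
for th in(0,.05,.075):
    P=[*(H-x*172*np.cos(th)),68+172*np.sin(th)+3]
    print(th,np.round([proj(p,P) for p in ps],1).tolist())
cv2.imwrite("pics/g.png",np.hstack([cv2.resize(ps[1]["img"],(400,300)),cv2.resize(ps[0]["img"][150:240,220:340],(400,300),interpolation=cv2.INTER_CUBIC)])[:,:,::-1])
E
```

```text
[-0.85752143  6.85459138 16.23470804] [ 540.92837535 -170.69983913   98.72230908]
panel_tab [315. 194.] 0.94
panel_tab [141. 231.] 0.68
panel_hinge [250. 182.] 0.84
panel_hinge [275. 196.] 0.63
0 [[315.3, 193.8], [136.1, 229.0], [294.4, 254.2]]
0.05 [[315.6, 191.1], [131.4, 234.2], [294.8, 254.4]]
0.075 [[315.7, 189.7], [129.2, 237.0], [294.9, 254.5]]
```

View pics/g.png

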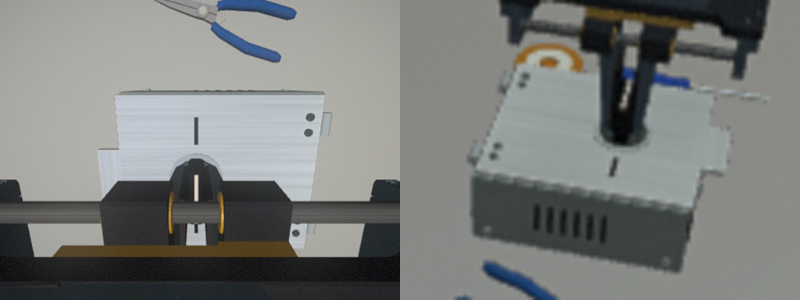

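The panel lies flush: the tab shows at (315, 194), and the model predicts (315, 193.8) for angle 0. The bar is in line with the index lines, and the push is steady at about 16 N.

```bash
python3 -c "
from workcell import env
print(env.job_done())"
```

```text
the job is handed in; nothing more can be done
None
```

The panel was swung down onto its spring pins, the fastener was then turned clockwise into line with the index lines, and the panel is pressed flush and still held at about 16 N; the job is handed in, with no verdict returned.

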